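# Empty the plate rack and sort the plates

## Task

Swing the wire keeper fully back off the leaning plate rack, then draw out the white plate with the blue grip strip and the bare glass plate with the yellow grip strip, in either order, and stand each, grip strip up, in the bin of its strip's colour, leaning on the bin's wall as it likes. Set the plates down rather than dropping them; the red-edged plate is still drying and stays in its slot, and leave the other things on the bench alone.

Things in the scene. Friction and masses are not known exactly. Their poses are not given: they have to be found in the camera images.
- rack: Fixed grey slotted rack on a dark foot 170 x 228 mm, leaning 25 degrees to its -x side (towards the robot at yaw 0). Origin: centre of the foot on the table, z up, y along the row of slots. Three slots at y = -66, 0, +66 mm; plates stand in them with pane normal along rack y and slide out along (-0.423, 0, 0.906) in rack axes. Side panels at y = +-112 mm, as high as 74 mm up the lean.
- rack_slot (a point): Centre of the middle slot's floor, 50 mm above the rack's origin; axes as the rack. Slot floors slope along rack (0.906, 0, 0.423). Guides and end walls hold the lowest 62 mm of a plate, with 1.5 mm of play to each side of the pane and 2 mm at each end, so a plate is free once drawn out about 65 mm.
- keeper (a joint): Steel wire keeper, hinged on the rack's sides. 0 = shut: its cross bar (8 mm thick, 240 mm along y, 78 mm from the hinge) lies across the middle of the grip strips, 14 mm above them, and blocks the plates. Grows as the bar swings away from the robot (about rack +y); 1.75 rad = stop, fully back. Friction (0.12 N m) holds it where left. Starts at 0 to 0.2.
- keeper_hinge (a point): Point on the keeper's hinge axis in the middle of the rack (y = 0), 60 mm up the leaning direction from rack_slot. Axes turn with the keeper: z from the hinge to bar and tab, y the hinge axis, x the way it moves when opening.
- keeper_tab (a point): Centre of the keeper's orange push tab, 95 mm from the hinge: 44 mm wide (y), 6 mm thick (x), standing on the middle of the bar from 77 to 113 mm from the hinge. Push its robot-side face with closed fingers. Axes as keeper_hinge.
- coated_plate: Plate with opaque white pane, 100 (x) x 120 (z) mm, 5 mm thick (y), with a blue grip strip along the top edge (60 wide in x, z 96 to 120, 10 mm thick). 150 g. Origin: middle of the lower edge; y normal to the pane, z up the pane to the strip. Starts in any of the three slots; may lean a few degrees.
- glass_plate: Bare glass plate, see-through greenish, 100 (x) x 120 (z) mm, 5 mm thick (y), with a yellow grip strip along the top edge (60 wide in x, z 96 to 120, 10 mm thick). 150 g. Origin: middle of the lower edge; y normal to the pane, z up the pane to the strip. Starts in any of the three slots; may lean a few degrees.
- drying_plate: Plate with opaque white pane, 100 (x) x 120 (z) mm, 5 mm thick (y), with a red grip strip along the top edge (60 wide in x, z 96 to 120, 10 mm thick). 150 g. Origin: middle of the lower edge; y normal to the pane, z up the pane to the strip. Stands in one slot and stays there.
- blue_bin: Fixed open blue bin, 160 (x) x 80 (y) x 75 (z) mm, walls and floor 5 mm thick, so 150 x 70 mm inside. Origin: centre of its underside on the table. For the white plate with the blue strip. On the robot's left or right (varies).
- yellow_bin: Fixed open yellow bin, same size and origin as the blue one. For the bare glass plate with the yellow strip.
- coated_plate_mid (a point): Point at the middle of the coated plate, 60 mm above its lower edge; axes as the plate.
- glass_plate_mid (a point): Point at the middle of the bare glass plate, 60 mm above its lower edge; axes as the plate.
- amber_bottle: Bystander: amber glass bottle, diameter 72 mm, 150 mm tall. Origin: centre of its underside.
- beaker: Bystander: glass beaker, diameter 76 mm, 95 mm tall. Origin: centre of its underside.
- solvent_bottle: Bystander: clear bottle with blue cap, diameter 70 mm, 160 mm tall. Origin: centre of its underside.
- jar: Bystander: white jar with black lid, diameter 60 mm, 70 mm tall. Origin: centre of its underside.
- vial_tray: Bystander: grey block of small blue-capped vials, 90 x 130 x 50 mm. Origin: centre of its underside.
- marker: Bystander: black marker pen lying down, 144 mm long, diameter 14 mm. Origin: centre of its underside.
- pad: Bystander: paper pad lying flat, 150 x 210 x 12 mm. Origin: centre of its underside.

How it is judged:
By the outcome, as a careful person would: the job done as asked, in the order asked, and still so for the second after the job is handed in, with the robot touching nothing.
It also fails if it takes over 72 s, if anything falls off the work surface, if the arm or the gripper's body presses on something with over 40 N, if the wrist force passes 120 N, or if a joint passes its speed limit or range.

## Robot

A 6-joint arm with a two-finger parallel gripper is mounted at the origin on the work surface. World frame = base frame: x ahead of the robot, y to its left, z up, the work surface at z = 0. Lengths are in mm, angles in rad, forces in N, time in s.
With the tool pointing down it reaches from about 275 to 1000 mm from the base axis. Payload 8.4 kg.
Tool frame: the origin (TCP) lies between the finger pads; the fingertips stand 22 mm ahead of it and the grasp point (between the pads) lies 3 mm ahead of it (r.nose_length is the z of the fingertips in the tool frame, in mm); z points along the fingers, y is the line along which they close (so a half turn about z gives the same grasp; the last joint's range is limited). The gripper opens to 85 mm and grips with 20 to 120 N. Pads are 22 mm wide; open, the fingers measure 114 mm over their backs; the gripper's body (76 mm by 85 mm) begins 54 mm behind the grasp point. The pads swing forward as they close: fully open they stand 13 mm farther back than shut.
Start: joints at [-1.113, 0.353, 1.633, -0, 1.155, -0.002], TCP at [277.355, -560.092, 253.281] pointing down, gripper open.
Joint ranges: [-2.63, 2.63], [-0.92, 2.1], [0.06, 2.66], [-1.3, 4.44], [0, 2.69], [-3.02, 3.02]. Speed limits (rad/s): [2.22, 2.22, 2.79, 3.14, 3.14, 3.14].

## Interface

Orientations are given as [roll, pitch, yaw] about the fixed x, y, z axes, in that order (R = Rz(yaw) Ry(pitch) Rx(roll)).
In Python, from rig import r, imaging, job gives the robot as it stands (r), with the cameras (imaging) and the job (job).
- The arm moves only by the shell command python3 steer.py 'ROWS' [FORCE]. ROWS is rows parted by semicolons, their numbers by spaces, 1 to 5 of them, each of 7 numbers: a rotation vector rx, ry, rz in rad, then dx, dy, dz in mm, then the opening from 0.0 (shut) to 1.0 (fully open); each row shifts and turns the commanded pose from where the row before left it, along the tool's axes as they then stand; what a row does not reach is not made up. A row lasts 1/12 s, in which the tool goes at most 41.7 mm and 0.125 rad, less where a joint would pass 70% of its speed; a pose out of reach is approached as far as the arm can. The fingers move at their own pace and stop on an object; FORCE is the grip in N (left out, the last holds). Time passes only in rows, so rows that do not move let the fingers close. It prints the time, the measured TCP pose, the force, the opening and the grip force at its end.
- r.sense(): the state, without advancing time (a new reading comes with each control period).
- imaging.grab_frame(name): name is "scene" or "top"; returns the picture (480x640x3 uint8, red, green, blue); there is no depth.
- imaging.camera_params(name): a dict with "fx", "fy", "cx", "cy" (pixels), "rvec" (rotation vector, rad) and "tvec" (3), from world to camera coordinates, as OpenCV has them. Camera axes: x right, y down, z forward; pixel columns grow to the right and rows downward; lengths in mm; the calibration is good to about 2 mm. A picture is of the moment at which its call begins. camera_params takes no time and is no camera call.
- job.sign_off(): hands the job in; it is judged then, once.
The state is a dict: "clock": time; "qpos": joint angles; "qvel": joint speeds; "joint_efforts": joint torques, N m; "eef_pos": TCP position; "tcp_rot": TCP orientation; "contact_force": force on the tool from outside, world axes, zero at the start; "wrist_torque": the same for the moment, N m; "opening": opening from 0.0 (shut) to 1.0 (fully open); "grasp_force": force on a finger pad.
Only numpy, scipy, OpenCV 4.12 (cv2) and the standard library are available. Lean on these libraries where they do the work, as an engineer would, in place of code of your own. Each camera call takes 0.05 s, during which the arm holds its last target. There are 200 camera calls.

## Working session

There is one attempt and no reset: what is moved stays moved. The work goes in short steps, Python scripts to look and compute and a shell command to move; the robot and the scene stay as the last step left them, time stands still between calls to the robot, and variables do not carry over. Pictures are saved under pics/ and viewed, at most 10 in all, crops included, and the job is handed in when it is done.

```bash
ls; mkdir -p pics; cat > h.py <<'E'
import numpy as np, cv2
from scipy.spatial.transform import Rotation as R
from rig import r, imaging, job
def P(n):
    c=imaging.camera_params(n); K=np.array([[c['fx'],0,c['cx']],[0,c['fy'],c['cy']],[0,0,1]])
    return K,np.array(c['rvec'],float),np.array(c['tvec'],float)
def proj(n,X):
    K,rv,t=P(n); return cv2.projectPoints(np.array(X,float).reshape(-1,1,3),rv,t,K,None)[0].reshape(-1,2)
def tri(a,pa,b,pb):
    M=[]
    for n in (a,b):
        K,rv,t=P(n); M.append(K@np.c_[cv2.Rodrigues(rv)[0],t])
    X=cv2.triangulatePoints(M[0],M[1],np.array(pa,float).reshape(-1,2).T,np.array(pb,float).reshape(-1,2).T)
    return (X[:3]/X[3]).T
def ray(n,p,z):
    K,rv,t=P(n); Rm=cv2.Rodrigues(rv)[0]; C=-Rm.T@t
    p=np.array(p,float).reshape(-1,2); d=(np.linalg.inv(K)@np.c_[p,np.ones(len(p))].T).T@Rm
    return C+d*((z-C[2])/d[:,2])[:,None]
def snap(n,f):
    im=imaging.grab_frame(n); cv2.imwrite('pics/'+f,im[:,:,::-1]); return im
E
python3 - <<'E'
from h import *
for n in('scene','top'):
    snap(n,n+'0.png'); K,rv,t=P(n); print(n,K[0,0],-cv2.Rodrigues(rv)[0].T@t)
print(r.sense())
E
```

```text
pics
rig.py
steer.py
scene 437.49270974915015 [1078.99598305 -645.0849661   968.48697214]
top 461.42080992482147 [ 525.71233898 -101.41419113 1162.98441588]
{'clock': 0.1, 'qpos': array([-1.11337666e+00,  3.53607917e-01,  1.63402749e+00, -5.62657183e-05,
        1.15517538e+00, -2.39757249e-03]), 'qvel': array([-0.00034514,  0.00024016, -0.00088782,  0.00086458,  0.00111727,
        0.00075621]), 'joint_efforts': array([-1.22544745e-03, -6.06358480e+01, -3.42820251e+01, -6.13852512e-05,
        4.03786704e-03, -3.70912005e-05]), 'eef_pos': array([ 277.18623307, -559.75385709,  252.63240841]), 'tcp_rot': array([-3.14037440e+00,  4.85271670e-05,  4.59840016e-01]), 'contact_force': array([-0.52251459, -0.01193062, -0.67795287]), 'wrist_torque': array([0.0197884 , 0.05095841, 0.01260369]), 'grasp_force': 0.0, 'opening': 0.9975646306250795}
```

View pics/scene0.png

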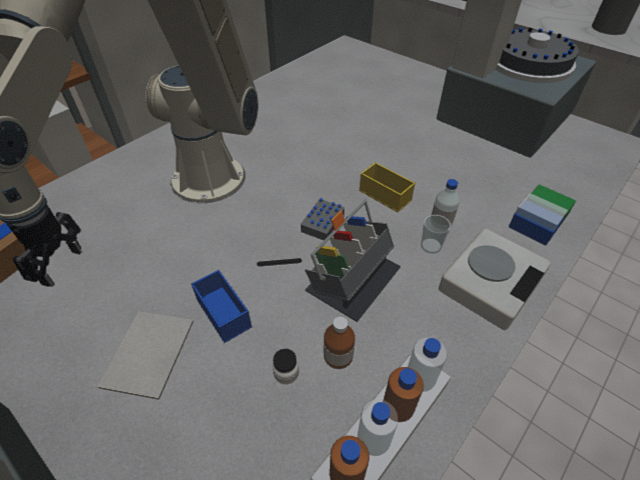

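View pics/top0.png

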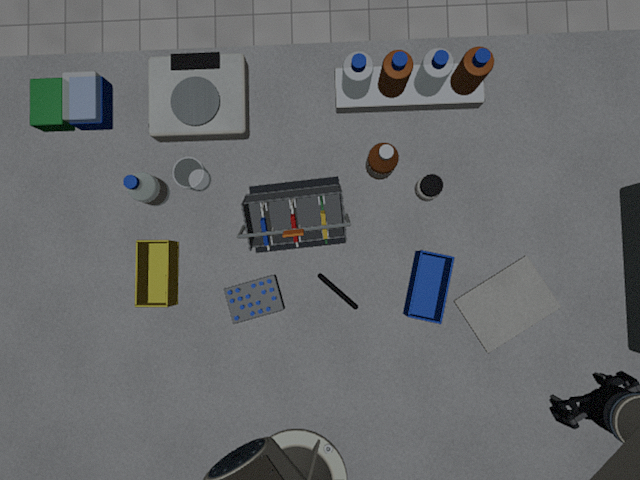

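The top view shows the rack at about (295,215): blue strip (264,225) on the left, red (294,222) in the middle, yellow (324,220) on the right. The orange tab is at (292,233), the yellow bin at (156,273) and the blue bin at (430,286). The scene view shows the strips at (357,221), (343,235) and (328,251), and the tab at (338,220). I'll enlarge both.

```bash
python3 - <<'E'
import cv2
a=cv2.imread('pics/top0.png')[165:265,230:362]; b=cv2.imread('pics/scene0.png')[195:320,300:405]
cv2.imwrite('pics/tc.png',cv2.resize(a,None,fx=6,fy=6,interpolation=cv2.INTER_CUBIC))
a=cv2.imread('pics/scene0.png')[195:320,300:405]
cv2.imwrite('pics/sc.png',cv2.convertScaleAbs(cv2.resize(a,None,fx=4.8,fy=4.8,interpolation=cv2.INTER_CUBIC),alpha=1.3))
E
```

```text
(no output)
```

View pics/tc.png

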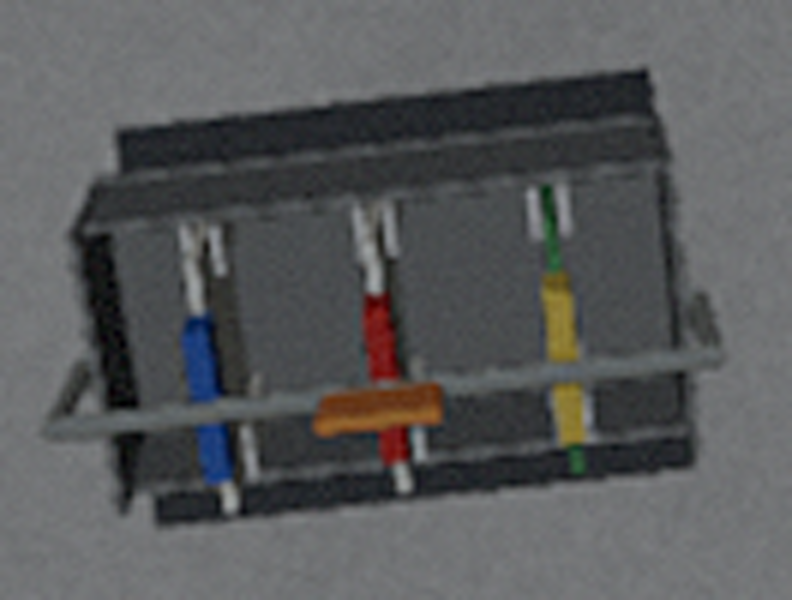

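View pics/sc.png

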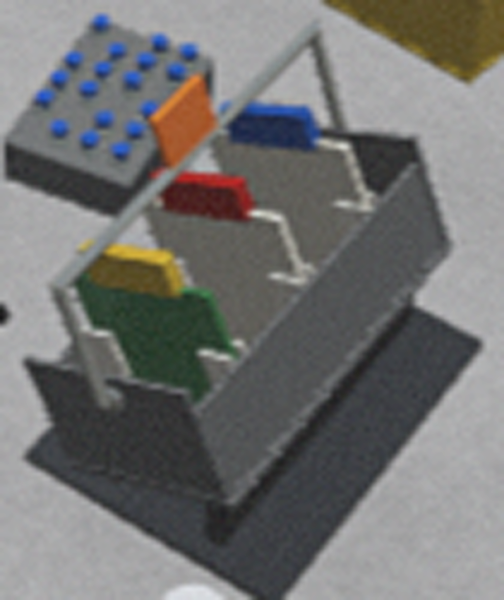

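Both crops show foot, strip, bar and tab corners clearly. In the top crop the blue strip is at (186,320)–(233,480), and the tab quad runs from (320,398) to (440,424). Next I'll fit the rack and keeper model to both views, and fit each bin to its silhouette.

```bash
cat > fit.py <<'E'
from h import *
from scipy.optimize import least_squares, minimize
import json
u=np.array([-.4226,0,.9063]); e=np.array([.9063,0,.4226]); Y=np.array([0,1.,0]); slot=np.array([0,0,50.])
T=lambda p:np.array(p)/6+[229.6,164.6]; S=lambda p:np.array(p)/4.8+[299.6,194.6]
obs=[]
def foot(x,y): return lambda p:np.array([x,y,p[3]])
for cam,f,l in (('top',T,[((118,130),85,114),((648,72),85,-114),((693,463),-85,-114),((158,524),-85,114)]),
                ('scene',S,[((275,602),85,-114),((483,345),85,114),((25,455),-85,-114)])):
    for px,x,y in l: obs.append((cam,f(px),foot(x,y),'foot'))
def keep(x,y,rad):
    def g(p):
        z=R.from_euler('y',-np.radians(25)+p[4]).as_matrix()
        return slot+60*u+y*Y+z@np.array([x,0,rad])
    return g
for px,x,y,q in [((320,398),3,22,113),((442,385),3,-22,113),((440,424),-3,-22,113),((316,435),-3,22,113)]: obs.append(('top',T(px),keep(x,y,q),'tab'))
for px,x,y,q in [((150,122),3,-22,113),((205,78),3,22,113),((217,125),3,22,77),((165,168),3,-22,77)]: obs.append(('scene',S(px),keep(x,y,q),'tab'))
for cam,px,y in [('top',T((48,428)),120),('top',T((718,352)),-120),('scene',S((58,288)),-120),('scene',S((318,27)),120)]: obs.append((cam,px,keep(0,y,78),'bar'))
def strip(i,x,y,z): # tilt about e, lift
    def g(p):
        t=p[5+i]; return slot+(66-66*i)*Y+(x)*e+R.from_rotvec(t*e).as_matrix()@(y*Y+z*u)
    return g
B=[[(186,320),(210,318),(233,480),(205,484)],[(365,298),(389,297),(408,460),(385,465)],[(543,277),(568,275),(584,442),(559,445)]]
for i in range(3):
    for px,(x,y) in zip(B[i],[(30,5),(30,-5),(-30,-5),(-30,5)]): obs.append(('top',T(px),strip(i,x,y,120),'strip%d'%i))
for i,(a,b) in enumerate([((318,118),(312,148)),((250,185),(248,218)),((184,265),(180,295))]):
    obs.append(('scene',S(b),strip(i,30,-5,96),'strip%d'%i)); obs.append(('scene',S(a),strip(i,30,-5,120),'strip%d'%i))
def res(p,full=False):
    Rz=R.from_euler('z',p[2]).as_matrix(); o=[]
    for cam in('top','scene'):
        L=[q for q in obs if q[0]==cam]; X=np.array([Rz@q[2](p)+[p[0],p[1],0] for q in L])
        o.append(proj(cam,X)-[q[1] for q in L])
    return o if full else np.vstack(o).ravel()
s=least_squares(res,[620,-40,.1,8,.1,0,0,0],loss='soft_l1',x_scale=[100,100,.1,10,.1,.1,.1,.1]); p=s.x
print('rack',p.round(3)); o=res(p,True)
for cam,d in zip(('top','scene'),o):
    for q,dd in zip([q for q in obs if q[0]==cam],d): print(cam,q[3],dd.round(1),end='; ')
print()
out={'rack':p.tolist()}
# independent check: triangulated strip end (far,-y,top) and tab corners
Rz=R.from_euler('z',p[2]).as_matrix()
for i,a,b in [(0,(210,318),(318,118)),(1,(389,297),(250,185)),(2,(568,275),(184,265))]:
    print('tri',tri('top',T(a),'scene',S(b)).round(1),'model',(Rz@strip(i,30,-5,120)(p)+[p[0],p[1],0]).round(1))
print('tab tri',tri('top',T((442,385)),'scene',S((150,122))).round(1),'model',(Rz@keep(3,-22,113)(p)+[p[0],p[1],0]).round(1))
im={n:cv2.cvtColor(cv2.imread('pics/%s0.png'%n),cv2.COLOR_BGR2HSV) for n in('top','scene')}
for name,h,seed in (('blue',(105,130),{'top':(430,286),'scene':(222,305)}),('yellow',(18,35),{'top':(156,273),'scene':(387,187)})):
    M={}
    for n in im:
        m=cv2.inRange(im[n],(h[0],90,25),(h[1],255,255)); m=cv2.morphologyEx(m,cv2.MORPH_CLOSE,np.ones((5,5)))
        x,y=seed[n]; k=np.zeros_like(m); k[y-70:y+70,x-50:x+50]=1
        c=max(cv2.findContours(m*k,0,2)[0],key=cv2.contourArea); mm=np.zeros_like(m); cv2.fillConvexPoly(mm,cv2.convexHull(c),255); M[n]=mm
    C=np.array([[x,y,z] for x in(-80,80) for y in(-40,40) for z in(0,75)],float)
    def cost(q):
        o=0
        for n in M:
            X=C@R.from_euler('z',q[2]).as_matrix().T+[q[0],q[1],0]
            hu=cv2.convexHull(proj(n,X).astype(np.float32)).astype(float)
            k=np.zeros_like(M[n]); cv2.fillConvexPoly(k,np.round(hu*16).astype(int),255,shift=4)
            o+=1-(k&M[n]>0).sum()/((k|M[n])>0).sum()
        return o
    c0=ray('top',[seed['top']],40)[0]
    best=min((minimize(cost,[c0[0],c0[1],a],method='Nelder-Mead',options=dict(initial_simplex=[[c0[0],c0[1],a],[c0[0]+15,c0[1],a],[c0[0],c0[1]+15,a],[c0[0],c0[1],a+.1]])) for a in(-.3,0,.3)),key=lambda s:s.fun)
    print(name,best.x.round(3),best.fun); out[name]=best.x.tolist()
json.dump(out,open('fit.json','w'))
E
python3 fit.py
```

```text
rack [ 6.56675e+02 -1.62620e+01  8.40000e-02  2.73500e+00  6.00000e-02
  4.00000e-03 -1.00000e-03 -9.00000e-03]
top foot [-0.3 -1. ]; top foot [ 0.4 -1.6]; top foot [ 0.4 -0. ]; top foot [-0.2 -0.3]; top tab [-0.9  3.1]; top tab [-0.2  2.9]; top tab [ 0.5 -0.8]; top tab [ 0.2 -0.3]; top bar [ 0.6 -0.5]; top bar [-0.2 -0.2]; top strip0 [-0.7  1.2]; top strip0 [-0.1  1. ]; top strip0 [ 0.2 -0.6]; top strip0 [ 0.4 -0.8]; top strip1 [-0.6  1.5]; top strip1 [-0.1  1.1]; top strip1 [ 0.3 -0.5]; top strip1 [-0.3 -0.8]; top strip2 [-0.4  1.6]; top strip2 [0.  1.4]; top strip2 [ 0.2 -0.7]; top strip2 [-0.1 -0.7]; scene foot [0.2 1.5]; scene foot [ 0.5 -0.4]; scene foot [-0.2  0.4]; scene tab [ 1.  -0.7]; scene tab [-0.4 -1.4]; scene tab [0.9 0.5]; scene tab [2.  1.4]; scene bar [-0.2 -0.3]; scene bar [-0.7 -0.3]; scene strip0 [0.7 0.7]; scene strip0 [-3.2 -0.6]; scene strip1 [0.3 0.9]; scene strip1 [-3.   0.1]; scene strip2 [-0.1  0.5]; scene strip2 [-4.1 -1. ]; 
tri [[632.8  44.  170.2]] model [628.2  42.  171.4]
tri [[638.  -21.5 173.1]] model [633.6 -23.1 171.4]
tri [[645.  -85.5 169.7]] model [639.1 -87.9 171.5]
tab tri [[598.2 -46.5 213.3]] model [594.6 -43.6 210.6]
blue [ 4.69966e+02 -3.30474e+02 -2.47000e-01] 0.07642025387842544
yellow [ 5.16779e+02  3.29349e+02 -4.50000e-02] 0.08571042992731048
```

```bash
sed -i "s/((320,398),3,22,113),((442,385),3,-22,113)/((320,398),3,22,77),((442,385),3,-22,77)/; s/obs.append(('scene',S(a),strip(i,30,-5,120)/obs.append(('scene',S(a),strip(i,30,5,120)/; s/(0,(210,318),(318,118)),(1,(389,297),(250,185)),(2,(568,275),(184,265))/(0,(186,320),(318,118)),(1,(365,298),(250,185)),(2,(543,277),(184,265))/; s/Rz@strip(i,30,-5,120)(p)/Rz@strip(i,30,5,120)(p)/; s/'tab tri',tri('top',T((442,385)),'scene',S((150,122)))/'tab tri',tri('top',T((442,385)),'scene',S((165,168)))/; s/Rz@keep(3,-22,113)(p)/Rz@keep(3,-22,77)(p)/" fit.py; python3 fit.py
```

```text
rack [ 6.56721e+02 -1.58170e+01  8.20000e-02  2.16200e+00  4.20000e-02
  1.00000e-02  7.00000e-03 -4.00000e-03]
top foot [-0.4 -1. ]; top foot [ 0.3 -1.5]; top foot [0.2 0. ]; top foot [-0.4 -0.4]; top tab [ 0.  -1.4]; top tab [-0.  -1.5]; top tab [0.4 0.1]; top tab [0.1 0.6]; top bar [0.5 0. ]; top bar [-0.4  0.5]; top strip0 [-0.6  1.1]; top strip0 [-0.1  0.9]; top strip0 [ 0.3 -0.7]; top strip0 [ 0.5 -0.8]; top strip1 [-0.4  1.4]; top strip1 [0.1 1.1]; top strip1 [ 0.5 -0.5]; top strip1 [-0.2 -0.9]; top strip2 [-0.4  1.6]; top strip2 [0.1 1.4]; top strip2 [ 0.2 -0.7]; top strip2 [-0.1 -0.7]; scene foot [0.2 1.6]; scene foot [ 0.6 -0.3]; scene foot [-0.1  0.4]; scene tab [ 0.5 -0.9]; scene tab [-0.8 -1.6]; scene tab [0.6 0.3]; scene tab [1.7 1.2]; scene bar [-0.5 -0.6]; scene bar [-1.  -0.4]; scene strip0 [0.8 0.7]; scene strip0 [-1.1 -2.7]; scene strip1 [0.3 1. ]; scene strip1 [-0.9 -2.1]; scene strip2 [-0.1  0.5]; scene strip2 [-1.8 -3.4]; 
tri [[631.   52.  163.7]] model [627.5  51.8 171.5]
tri [[636.5 -14.2 166.8]] model [632.9 -13.6 171.5]
tri [[643.3 -78.3 162.6]] model [638.
[... 784 characters left out ...]
^^^^^^^^^^^^^^^^^^^^^^^^^^^^^^^^^^^^^^^^^^^^^^^^^^^^^^^^
    res = _minimize_neldermead(fun, x0, args, callback, bounds=bounds,
                               **options)
    fxcc = func(xcc)
    fx = function(np.copy(x), *(wrapper_args + args))
  File "fit.py", line 57, in cost
    hu=cv2.convexHull(proj(n,X).astype(np.float32)).astype(float)
                      ~~~~^^^^^
  File "h.py", line 8, in proj
    K,rv,t=P(n); return cv2.projectPoints(np.array(X,float).reshape(-1,1,3),rv,t,K,None)[0].reshape(-1,2)
           ~^^^
  File "h.py", line 5, in P
    c=imaging.camera_params(n); K=np.array([[c['fx'],0,c['cx']],[0,c['fy'],c['cy']],[0,0,1]])
ValueError: time passes only in moves, steps and waits
```

```bash
sed -i 's/^def P(n):/import functools\n@functools.lru_cache(None)\ndef P(n):/' h.py; python3 fit.py | grep -v foot
cat > go.py <<'E'
# go.py rack e y u [nose]  : tip (nose ahead of TCP) at e,y,u from rack_slot ; go.py world x y z roll pitch yaw [nose]
import sys; from h import *; import json
p=json.load(open('fit.json'))['rack']; a=sys.argv; v=[float(t) for t in a[2:]]
s=r.sense(); Rc=R.from_euler('xyz',s['tcp_rot']); t=s['eef_pos']
if a[1]=='rack':
    Rt=R.from_euler('xyz',[np.pi,-np.radians(25),p[2]]); nose=v[3] if len(v)>3 else r.nose_length
    T=np.array([p[0],p[1],50])+Rt.apply([v[0],-v[1],-v[2]])
else:
    Rt=R.from_euler('xyz',v[3:6]); nose=v[6] if len(v)>6 else r.nose_length; T=np.array(v[:3])
T=T-Rt.apply([0,0,nose])
rv=(Rc.inv()*Rt).as_rotvec(); d=Rt.inv().apply(T-t)
print('clock',round(s['clock'],2),'TCP',t.round(1),'->',T.round(1),'| ROT',rv.round(4),'rows>=',round(np.linalg.norm(rv)/.125,1),'| then MOVE',d.round(1),'rows>=',round(np.linalg.norm(d)/41.7,1))
print('in current axes',Rc.inv().apply(T-t).round(1),'F',s['contact_force'].round(1),'open',round(s['opening'],3),'grip',round(s['grasp_force'],1))
E
python3 go.py rack -45 0 240
```

```text
rack [ 6.56721e+02 -1.58170e+01  8.20000e-02  2.16200e+00  4.20000e-02
  1.00000e-02  7.00000e-03 -4.00000e-03]
tri [[631.   52.  163.7]] model [627.5  51.8 171.5]
tri [[636.5 -14.2 166.8]] model [632.9 -13.6 171.5]
tri [[643.3 -78.3 162.6]] model [638.3 -78.1 171.4]
tab tri [[602.6 -42.7 179.1]] model [606.5 -42.  176.6]
blue [ 4.69966e+02 -3.30474e+02 -2.47000e-01] 0.07642025387842544
yellow [ 5.16779e+02  3.29349e+02 -4.50000e-02] 0.08571042992731048
clock 0.1 TCP [ 277.2 -559.8  252.6] -> [505.7 -28.3 268.4] | ROT [-0.0835  0.4314  0.3712] rows>= 4.6 | then MOVE [ 252.7 -510.9  100.4] rows>= 13.9
in current axes [ 440.7 -374.9  -15.4] F [-0.5 -0.  -0.7] open 0.998 grip 0.0
```

```bash
python3 steer.py '-0.0167 0.0863 0.0742 0 0 0 0; -0.0167 0.0863 0.0742 0 0 0 0; -0.0167 0.0863 0.0742 0 0 0 0; -0.0167 0.0863 0.0742 0 0 0 0; -0.0167 0.0863 0.0742 0 0 0 0'
python3 steer.py '0 0 0 0 0 -30 0; 0 0 0 16 -34 0 0; 0 0 0 16 -34 0 0; 0 0 0 16 -34 0 0; 0 0 0 16 -34 0 0'
python3 steer.py '0 0 0 16 -34 0 0; 0 0 0 16 -34 0 0; 0 0 0 16 -34 0 0; 0 0 0 16 -34 0 0; 0 0 0 16 -34 0 0'
python3 steer.py '0 0 0 16 -34 0 0; 0 0 0 16 -34 0 0; 0 0 0 16 -34 0 0; 0 0 0 16 -34 0 0; 0 0 0 0 0 0 0'
python3 go.py rack -45 0 240
```

```text
clock: 0.52
eef_pos: [277.3, -560.6, 253.5]
tcp_rot: [3.14, -0.441, 0.079]
contact_force: [-0.0, 1.2, 0.8]
opening: 0.296
grasp_force: 0.0
clock: 0.93
eef_pos: [311.1, -419.2, 307.2]
tcp_rot: [3.141, -0.437, 0.081]
contact_force: [0.1, 0.1, 0.5]
opening: 0.003
grasp_force: 0.0
clock: 1.35
eef_pos: [369.4, -243.6, 341.2]
tcp_rot: [3.141, -0.437, 0.082]
contact_force: [0.9, 0.7, 0.3]
opening: 0.006
grasp_force: 0.0
clock: 1.77
eef_pos: [417.6, -98.7, 369.5]
tcp_rot: [-3.141, -0.44, 0.09]
contact_force: [0.6, 0.2, 0.3]
opening: 0.003
grasp_force: 0.0
clock 1.77 TCP [417.6 -98.7 369.5] -> [505.7 -28.3 268.4] | ROT [-0.0035 -0.0034  0.0067] rows>= 0.1 | then MOVE [ 42.1 -62.9 131.1] rows>= 3.6
in current axes [ 42.1 -62.2 131.5] F [0.6 0.2 0.3] open 0.003 grip 0.0
```

```bash
python3 steer.py '0 0 0 10 -15 30 0; 0 0 0 10 -15 35 0; 0 0 0 10 -15 35 0; 0 0 0 10 -15 30 0; 0 0 0 0 0 0 0'
python3 go.py rack -45 0 155; python3 - <<'E'
from h import *
snap('top','t1.png'); a=snap('scene','s1.png')[160:320,260:420,::-1]
import cv2; cv2.imwrite('pics/s1c.png',cv2.resize(a,None,fx=3.5,fy=3.5))
E
```

```text
clock: 2.18
eef_pos: [502.1, -35.7, 262.1]
tcp_rot: [-3.141, -0.43, 0.084]
contact_force: [-0.8, -1.0, -0.6]
opening: -0.001
grasp_force: 0.0
clock 2.18 TCP [502.1 -35.7 262.1] -> [541.5 -25.3 191.4] | ROT [-0.0015  0.0059  0.0017] rows>= 0.1 | then MOVE [ 6.5 -7.1 81. ] rows>= 2.0
in current axes [ 6.9 -7.  81. ] F [-0.8 -1.  -0.6] open -0.001 grip 0.0
```

View pics/s1c.png

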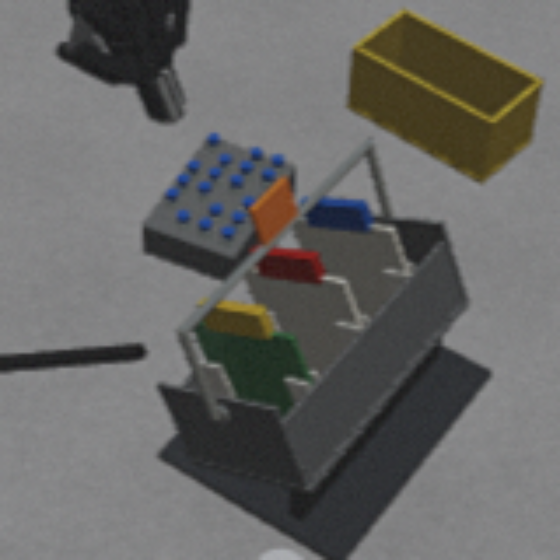

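The closed fingertips are at about scene (308,193), up and to the robot side of the tab, and the keeper is still shut. I'll descend behind the tab.

```bash
python3 -c "
from h import *
print(proj('scene',[[511.3,-35,242]]))"
python3 steer.py '0 0 0 2 -3 27 0; 0 0 0 2 -2 27 0; 0 0 0 2 -2 27 0; 0 0 0 0 0 0 0'
python3 go.py rack -30 0 155
```

```text
[[308.89913541 193.31596993]]
clock: 2.62
eef_pos: [540.7, -28.4, 193.7]
tcp_rot: [3.141, -0.433, 0.082]
contact_force: [-2.0, -1.3, 0.0]
opening: 0.003
grasp_force: 0.0
clock 2.62 TCP [540.7 -28.4 193.7] -> [555.1 -24.2 197.7] | ROT [ 0.0009  0.0029 -0.0004] rows>= 0.0 | then MOVE [15.  -3.   2.5] rows>= 0.4
in current axes [15.  -3.   2.5] F [-2.  -1.3  0. ] open 0.003 grip 0.0
```

```bash
python3 steer.py '0 0 0 10 -1 0.5 0; 0 0 0 10 -1 0.5 0; 0 0 0 10 -1 0.5 0; 0 0 0 9.5 0 0.6 0; 0 0 0 9.5 0 0.6 0'
python3 steer.py '0 0 0 9.2 0 2.5 0; 0 0 0 9.2 0 2.5 0; 0 0 0 8.5 0 4.4 0; 0 0 0 8.5 0 4.4 0'
python3 go.py rack 40.7 0 140.9
python3 steer.py '0 0 0 7.5 0 5.9 0; 0 0 0 7.5 0 5.9 0; 0 0 0 6.2 0 7.4 0; 0 0 0 6.2 0 7.4 0; 0 0 0 0 0 0 0'
python3 go.py rack 68.2 0 114.4
```

```text
clock: 3.03
eef_pos: [587.5, -21.0, 216.5]
tcp_rot: [3.14, -0.439, 0.083]
contact_force: [-0.4, -0.7, -0.9]
opening: 0.001
grasp_force: 0.7
clock: 3.37
eef_pos: [625.1, -17.6, 217.1]
tcp_rot: [3.14, -0.437, 0.083]
contact_force: [-1.9, -1.3, 0.3]
opening: -0.001
grasp_force: 0.6
clock 3.37 TCP [625.1 -17.6 217.1] -> [624.9 -18.4 214.8] | ROT [ 0.0009 -0.001   0.0006] rows>= 0.0 | then MOVE [-1.3  0.8  1.9] rows>= 0.1
in current axes [-1.3  0.8  1.9] F [-1.9 -1.3  0.3] open -0.001 grip 0.6
clock: 3.78
eef_pos: [661.2, -14.6, 203.3]
tcp_rot: [3.14, -0.436, 0.083]
contact_force: [-0.5, 0.5, 0.5]
opening: -0.0
grasp_force: 0.0
clock 3.78 TCP [661.2 -14.6 203.3] -> [660.9 -15.5 202.4] | ROT [ 0.0008 -0.0001  0.0007] rows>= 0.0 | then MOVE [-0.7  0.9  0.6] rows>= 0.0
in current axes [-0.7  0.9  0.6] F [-0.5  0.5  0.5] open -0.0 grip 0.0
```

```bash
python3 steer.py '0 0 0 4.6 0 8.4 0; 0 0 0 4.6 0 8.4 0; 0 0 0 5 0 9 0; 0 0 0 5 0 9 0'
python3 steer.py '0 0 0 6 0 8 0; 0 0 0 4 0 8 0; 0 0 0 0 0 5 0; 0 0 0 0 0 4 0; 0 0 0 0 0 0 0'
python3 go.py rack 98 0 47.3
python3 steer.py '0 0 0 0 0 4 0; 0 0 0 0 0 3 0; 0 0 0 0 0 0 0'
python3 go.py rack 98 0 47.3;python3 steer.py '0 0 0 0 0 2 0;0 0 0 0 0 0 0'
```

```text
clock: 4.12
eef_pos: [692.5, -12.1, 180.2]
tcp_rot: [3.14, -0.436, 0.083]
contact_force: [-1.5, -0.6, 0.5]
opening: 0.001
grasp_force: 0.4
clock: 4.53
eef_pos: [711.5, -10.5, 161.6]
tcp_rot: [3.141, -0.436, 0.083]
contact_force: [-0.0, 0.6, -0.1]
opening: 0.001
grasp_force: 0.0
clock 4.53 TCP [711.5 -10.5 161.6] -> [716.1 -10.9 154.2] | ROT [0.0008 0.0004 0.0006] rows>= 0.0 | then MOVE [1.  0.8 8.6] rows>= 0.2
in current axes [1.  0.8 8.6] F [-0.   0.6 -0.1] open 0.001 grip 0.0
clock: 4.78
eef_pos: [714.4, -10.3, 155.9]
tcp_rot: [3.14, -0.437, 0.083]
contact_force: [-1.1, 0.3, 0.5]
opening: 0.003
grasp_force: 0.0
clock 4.78 TCP [714.4 -10.3 155.9] -> [716.1 -10.9 154.2] | ROT [ 0.0009 -0.0003  0.0006] rows>= 0.0 | then MOVE [0.8 0.7 2.2] rows>= 0.1
in current axes [0.8 0.7 2.2] F [-1.1  0.3  0.5] open 0.003 grip 0.0
clock: 4.95
eef_pos: [715.4, -10.3, 154.4]
tcp_rot: [3.14, -0.437, 0.083]
contact_force: [-0.7, -0.0, -0.2]
opening: -0.001
grasp_force: 0.0
```

Not at the stop yet; I'll keep pressing in small steps until force shows.

```bash
for i in 1; do python3 steer.py '0 0 0 0 0 2 0;0 0 0 0 0 0 0'|grep -E "eef|force"; python3 steer.py '0 0 0 0 0 2 0;0 0 0 0 0 0 0'|grep -E "eef|force"; python3 steer.py '0 0 0 0 0 2 0;0 0 0 0 0 0 0'|grep -E "eef|force"; done
```

```text
eef_pos: [716.0, -10.2, 153.6]
contact_force: [-8.4, -0.2, 10.3]
grasp_force: 6.4
eef_pos: [716.3, -10.2, 153.1]
contact_force: [-21.7, -1.0, 27.8]
grasp_force: 15.8
eef_pos: [716.5, -10.2, 152.7]
contact_force: [-33.4, -2.1, 43.5]
grasp_force: 25.7
```

At the stop (force built up with no motion). Back off, then line up over the blue-strip plate.

```bash
python3 steer.py '0 0 0 0 0 -20 0;0 0 0 0 0 -40 0;0 0 0 0 0 -40 0.5;0 0 0 0 0 -40 0.5;0 0 0 -20 -10 -30 0.5'
python3 steer.py '0 0 0 -35 -18 0 0.5;0 0 0 -35 -18 0 0.5;0 0 0 -9 -20 0 0.5;0 0 0 0 0 0 0.5;0 0 0 0 0 0 0.5'
python3 go.py rack 0 66 89
python3 - <<'E'
from h import *
b=snap('top','t2.png')[150:270,215:375,::-1]; a=snap('scene','s2.png')[150:320,270:430,::-1]
cv2.imwrite('pics/c2.png',np.hstack([cv2.resize(a,(400,425)),cv2.resize(b,(400,300))if 0 else cv2.copyMakeBorder(cv2.resize(b,(400,300)),0,125,0,0,0)]))
E
```

```text
clock: 5.87
eef_pos: [630.0, -8.3, 300.0]
tcp_rot: [3.139, -0.445, 0.083]
contact_force: [1.3, 0.6, 1.9]
opening: 0.416
grasp_force: 0.0
clock: 6.28
eef_pos: [551.0, 43.3, 261.5]
tcp_rot: [3.14, -0.438, 0.085]
contact_force: [0.4, 0.4, 0.4]
opening: 0.498
grasp_force: 0.0
clock 6.28 TCP [551.   43.3 261.5] -> [604.5  46.1 150.6] | ROT [ 0.0003 -0.0014  0.0024] rows>= 0.0 | then MOVE [  1.7   1.6 123.1] rows>= 3.0
in current axes [  1.5   1.6 123.1] F [0.4 0.4 0.4] open 0.498 grip 0.0
```

View pics/c2.png

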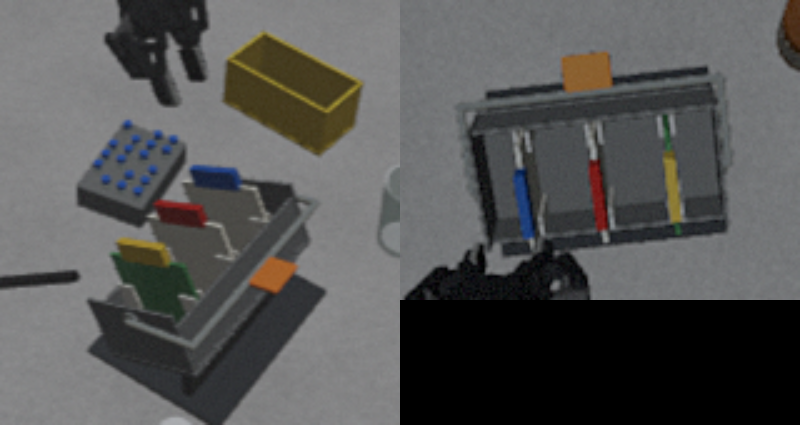

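The keeper lies fully back (tab at scene crop (273,274)), the plates are unchanged, and the gripper is lined up over the blue strip. I'll descend and grip.

```bash
python3 steer.py '0 0 0 1 1 35 0.5;0 0 0 0 0 35 0.5;0 0 0 0 0 25 0.5;0 0 0 0 0 18 0.5;0 0 0 0 0 10 0.5' 40
python3 go.py rack 0 66 89
python3 steer.py '0 0 0 0 0 0 0;0 0 0 0 0 0 0;0 0 0 0 0 0 0;0 0 0 0 0 0 0;0 0 0 0 0 0 0' 40
```

```text
clock: 6.8
eef_pos: [605.2, 45.0, 147.8]
tcp_rot: [3.14, -0.435, 0.082]
contact_force: [-1.1, 0.5, 0.3]
opening: 0.502
grasp_force: 0.0
clock 6.8 TCP [605.2  45.  147.8] -> [604.5  46.1 150.6] | ROT [ 0.0014  0.0013 -0.0003] rows>= 0.0 | then MOVE [ 0.7 -1.2 -2.8] rows>= 0.1
in current axes [ 0.7 -1.2 -2.8] F [-1.1  0.5  0.3] open 0.502 grip 0.0
clock: 7.22
eef_pos: [604.3, 45.7, 151.2]
tcp_rot: [3.14, -0.438, 0.083]
contact_force: [-0.5, -0.4, -1.6]
opening: 0.111
grasp_force: 42.2
```

```bash
python3 steer.py '0 0 0 0 0 -10 0;0 0 0 0 0 -15 0;0 0 0 0 0 -20 0;0 0 0 0 0 -20 0;0 0 0 0 0 0 0'
python3 steer.py '0 0 0 0 0 -30 0;0 0 0 0 0 -30 0;0 0 0 0 0 -30 0;0 0 0 0 0 -20 0;0 0 0 0 0 0 0'
python3 go.py world 470 -330 260 3.14159 0 -0.247 110; python3 go.py world 470 -330 260 3.14159 0 -1.818 110;python3 go.py world 470 -330 260 3.14159 0 1.324 110
```

```text
clock: 7.63
eef_pos: [577.0, 43.7, 213.1]
tcp_rot: [3.14, -0.442, 0.083]
contact_force: [0.4, -0.3, -1.4]
opening: 0.11
grasp_force: 42.3
clock: 8.05
eef_pos: [530.9, 39.9, 313.1]
tcp_rot: [3.14, -0.444, 0.083]
contact_force: [1.2, 0.2, -0.2]
opening: 0.109
grasp_force: 42.3
clock 8.05 TCP [530.9  39.9 313.1] -> [ 470. -330.  370.] | ROT [-0.0719 -0.4397  0.3245] rows>= 4.4 | then MOVE [ 31.4 373.6 -56.9] rows>= 9.1
in current axes [-58.2 363.7 -90.2] F [ 1.2  0.2 -0.2] open 0.109 grip 42.3
clock 8.05 TCP [530.9  39.9 313.1] -> [ 470. -330.  370.] | ROT [-0.4198 -0.3017  1.8654] rows>= 15.5 | then MOVE [373.6 -31.5 -56.9] rows>= 9.1
in current axes [-58.2 363.7 -90.2] F [ 1.2  0.2 -0.2] open 0.109 grip 42.3
clock 8.05 TCP [530.9  39.9 313.1] -> [ 470. -330.  370.] | ROT [ 0.2761 -0.384  -1.2196] rows>= 10.5 | then MOVE [-373.6   31.3  -56.9] rows>= 9.1
in current axes [-58.2 363.7 -90.2] F [ 1.2  0.2 -0.2] open 0.109 grip 42.3
```

```bash
python3 steer.py '0 0 0 0 0 -40 0;-0.0144 -0.088 0.065 0 0 0 0;-0.0144 -0.088 0.065 0 0 0 0;-0.0144 -0.088 0.065 0 0 0 0;-0.0144 -0.088 0.065 0 0 0 0'
python3 steer.py '-0.0144 -0.088 0.065 0 0 0 0;0 0 0 0 0 0 0'
python3 go.py world 475.4 -309.2 130 3.0416 0 -0.247 111
```

```text
clock: 8.47
eef_pos: [513.6, 38.7, 344.8]
tcp_rot: [-3.132, -0.079, -0.186]
contact_force: [0.8, -0.4, -2.5]
opening: 0.107
grasp_force: 42.1
clock: 8.63
eef_pos: [515.4, 38.6, 343.3]
tcp_rot: [3.139, 0.011, -0.251]
contact_force: [-0.7, -0.1, -2.0]
opening: 0.108
grasp_force: 42.1
clock 8.63 TCP [515.4  38.6 343.3] -> [ 478.1 -298.5  240.4] | ROT [-0.0969  0.0114 -0.0032] rows>= 0.8 | then MOVE [ 46.3 324.  135.9] rows>= 8.5
in current axes [ 48.7 335.5 103.4] F [-0.7 -0.1 -2. ] open 0.108 grip 42.1
```

```bash
python3 steer.py '0 0 0 5 20 0 0;0 0 0 5 34 0 0;0 0 0 5 36 0 0;0 0 0 5 36 0 0;0 0 0 5 36 0 0'
python3 steer.py '0 0 0 5 36 0 0;0 0 0 5 36 0 0;0 0 0 5 36 0 0;0 0 0 5 35 0 0;0 0 0 4 30 0 0'
python3 steer.py '-0.097 0.011 -0.003 0 0 0 0;0 0 0 0 0 30 0;0 0 0 0 0 30 0;0 0 0 0 0 20 0;0 0 0 0 0 0 0'
python3 go.py world 475.4 -309.2 60 3.0416 0 -0.247 111
python3 - <<'E'
from h import *
b=snap('top','t3.png')[220:350,370:500,::-1]; a=snap('scene','s3.png')[200:360,140:300,::-1]
cv2.imwrite('pics/c3.png',np.hstack([cv2.resize(a,(400,400)),cv2.resize(b,(400,400))]))
E
```

```text
clock: 9.05
eef_pos: [497.5, -126.0, 344.0]
tcp_rot: [3.139, 0.005, -0.245]
contact_force: [1.0, -0.7, -3.1]
opening: 0.107
grasp_force: 42.1
clock: 9.47
eef_pos: [478.2, -300.5, 344.3]
tcp_rot: [3.138, 0.005, -0.246]
contact_force: [-0.1, 0.2, -1.9]
opening: 0.111
grasp_force: 42.1
clock: 9.88
eef_pos: [474.7, -304.7, 260.4]
tcp_rot: [3.044, 0.002, -0.242]
contact_force: [-0.9, 1.7, -2.7]
opening: 0.106
grasp_force: 42.0
clock 9.88 TCP [ 474.7 -304.7  260.4] -> [ 478.1 -298.5  170.4] | ROT [-0.0026  0.0011  0.0047] rows>= 0.0 | then MOVE [  1.8 -15.9  88.9] rows>= 2.2
in current axes [  1.9 -15.6  88.9] F [-0.9  1.7 -2.7] open 0.106 grip 42.0
```

View pics/c3.png

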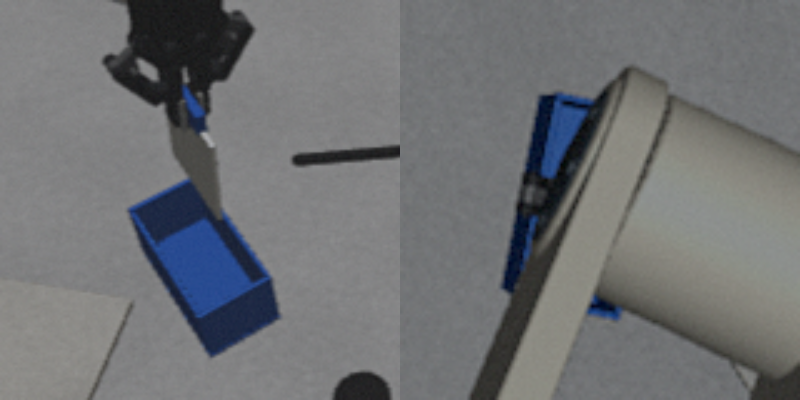

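The blue plate hangs above the blue bin. Its lower near corner is at crop (220,218), i.e. scene (228,287), and the bin's rim corners are at scene (192,284), (216,272) and (248,312). I'll check these against the model.

```bash
python3 - <<'E'
from h import *
s=r.sense(); Rc=R.from_euler('xyz',s['tcp_rot'])
print('corner',proj('scene',[s['eef_pos']+Rc.apply([50,0,111])]))
C=np.array([[-80,-40,75],[-80,40,75],[80,40,75]],float)@R.from_euler('z',-.247).as_matrix().T+[470,-330.5,0]
print(proj('scene',C).round(1))
E
```

```text
corner [[228.27162074 287.79396869]]
[[190.5 282.4]
 [218.9 268.5]
 [248.1 310.6]]
```

```bash
python3 steer.py '0 0 0 2 -6 0 0;0 0 0 0 -5 25 0;0 0 0 0 0 30 0;0 0 0 0 0 30 0;0 0 0 0 0 0 0'
python3 go.py world 475.4 -309.2 6 3.0416 0 -0.247 111
python3 steer.py '0 0 0 0 0 25 0;0 0 0 0 0 15 0;0 0 0 0 0 0 0'
python3 go.py world 475.4 -309.2 6 3.0416 0 -0.247 111
```

```text
clock: 10.4
eef_pos: [478.7, -302.8, 176.7]
tcp_rot: [3.044, 0.0, -0.243]
contact_force: [-2.3, 0.2, -2.1]
opening: 0.111
grasp_force: 42.0
clock 10.4 TCP [ 478.7 -302.8  176.7] -> [ 478.1 -298.5  116.4] | ROT [-0.0023 -0.0001  0.0035] rows>= 0.0 | then MOVE [ -1.7 -10.1  59.5] rows>= 1.4
in current axes [-1.6 -9.9 59.5] F [-2.3  0.2 -2.1] open 0.111 grip 42.0
clock: 10.65
eef_pos: [479.4, -307.7, 139.8]
tcp_rot: [3.043, -0.003, -0.244]
contact_force: [-1.0, 0.2, -2.0]
opening: 0.11
grasp_force: 42.0
clock 10.65 TCP [ 479.4 -307.7  139.8] -> [ 478.1 -298.5  116.4] | ROT [-0.0013 -0.0033  0.0029] rows>= 0.0 | then MOVE [ -3.5 -10.9  22.4] rows>= 0.6
in current axes [ -3.5 -10.9  22.4] F [-1.   0.2 -2. ] open 0.11 grip 42.0
```

```bash
python3 steer.py '0 0 0 -2 -3 10 0;0 0 0 0 -3 0 0;0 0 0 0 0 0 0'|grep -E "eef|contact"
python3 steer.py '0 0 0 0 -3 0 0;0 0 0 0 0 0 0'|grep -E "eef|contact"
python3 steer.py '0 0 0 0 -3 0 0;0 0 0 0 0 0 0'|grep -E "eef|contact"
```

```text
eef_pos: [479.3, -302.3, 130.7]
contact_force: [0.2, 0.5, -1.3]
eef_pos: [480.1, -299.6, 130.3]
contact_force: [-0.1, -0.6, -1.8]
eef_pos: [480.5, -296.6, 129.4]
contact_force: [-0.0, 0.4, -1.8]
```

```bash
python3 steer.py '0 0 0 0 -2 5 0;0 0 0 0 0 0 0'|grep -E "eef|contact"
python3 steer.py '0 0 0 0 -2 4 0;0 0 0 0 0 0 0'|grep -E "eef|contact"
python3 steer.py '0 0 0 0 0 3 0;0 0 0 0 0 0 0'|grep -E "eef|contact"
python3 go.py world 475.4 -309.2 5 3.0416 0 -0.247 111
```

```text
eef_pos: [480.3, -295.1, 123.1]
contact_force: [-0.0, 0.3, -1.4]
eef_pos: [481.0, -294.5, 119.3]
contact_force: [-1.4, -3.5, -2.6]
eef_pos: [481.0, -294.8, 116.4]
contact_force: [-0.8, -5.2, -1.3]
clock 11.73 TCP [ 481.  -294.8  116.4] -> [ 478.1 -298.5  115.4] | ROT [-0.0002 -0.005   0.0028] rows>= 0.0 | then MOVE [-2.   4.1  1.4] rows>= 0.1
in current axes [-2.   4.1  1.4] F [-0.8 -5.2 -1.3] open 0.112 grip 42.1
```

Light wall contact (about 5 N). Now I'll lower onto the floor.

```bash
python3 steer.py '0 0 0 0 1 1.5 0;0 0 0 0 0 0 0'|grep -E "eef|contact"
python3 steer.py '0 0 0 0 0 1.5 0;0 0 0 0 0 0 0'|grep -E "eef|contact"
python3 steer.py '0 0 0 0 0 1.5 0;0 0 0 0 0 0 0'|grep -E "eef|contact"
```

```text
eef_pos: [481.0, -295.3, 115.4]
contact_force: [0.6, -1.3, 2.0]
eef_pos: [481.2, -295.6, 115.2]
contact_force: [-2.1, 2.1, 16.0]
eef_pos: [481.4, -295.8, 115.2]
contact_force: [-6.1, 5.0, 32.5]
```

```bash
python3 steer.py '0 0 0 0 0 -2.5 0;0 0 0 0 0 0 0.2;0 0 0 0 0 0 0.3;0 0 0 0 0 0 0.4;0 0 0 0 0 0 0.4'
python3 steer.py '0 0 0 0 0 -15 0.4;0 0 0 0 0 -35 0.45;0 0 0 0 0 -40 0.5;0 0 0 0 0 -40 0.5;0 0 0 0 0 -40 0.5'
python3 steer.py '0 0 0 0 0 -20 0.5;0 0 0 0 0 0 0.5'
python3 go.py rack 0 -66 210
```

```text
clock: 12.65
eef_pos: [480.4, -295.1, 114.3]
tcp_rot: [3.043, -0.003, -0.244]
contact_force: [-0.4, -0.7, -0.3]
opening: 0.401
grasp_force: 0.0
clock: 13.07
eef_pos: [483.5, -278.4, 285.2]
tcp_rot: [3.043, -0.003, -0.244]
contact_force: [1.0, -0.5, 0.0]
opening: 0.502
grasp_force: 0.0
clock: 13.23
eef_pos: [486.6, -277.6, 309.1]
tcp_rot: [3.041, -0.012, -0.244]
contact_force: [0.1, -0.4, -0.3]
opening: 0.504
grasp_force: 0.0
clock 13.23 TCP [ 486.6 -277.6  309.1] -> [564.4 -89.7 260.3] | ROT [ 0.1714  0.4364 -0.2991] rows>= 4.4 | then MOVE [  63.7 -180.9   83.6] rows>= 5.0
in current axes [  29.6 -205.1   28.7] F [ 0.1 -0.4 -0.3] open 0.504 grip 0.0
```

```bash
python3 steer.py '0.0343 0.0873 -0.0598 0 0 0 0.5;0.0343 0.0873 -0.0598 0 0 0 0.5;0.0343 0.0873 -0.0598 0 0 0 0.5;0.0343 0.0873 -0.0598 0 0 0 0.5;0.0343 0.0873 -0.0598 0 0 0 0.5'
python3 steer.py '0 0 0 12 -36 10 0.5;0 0 0 13 -36 18 0.5;0 0 0 13 -36 18 0.5;0 0 0 13 -36 18 0.5;0 0 0 13 -36 18 0.5'
python3 steer.py '0 0 0 0 0 0 0.5;0 0 0 0 0 0 0.5'
python3 go.py rack 0 -66 89
python3 - <<'E'
from h import *
b=snap('top','t4.png')[150:350,215:475,::-1]; a=snap('scene','s4.png')[140:350,170:430,::-1]
cv2.imwrite('pics/c4.png',np.hstack([cv2.resize(a,(400,323)),cv2.resize(b,(400,308))[:308]]) if 0 else np.hstack([cv2.resize(a,(400,323)),cv2.copyMakeBorder(cv2.resize(b,(400,308)),0,15,0,0,0)]))
E
```

```text
clock: 13.65
eef_pos: [483.8, -276.5, 302.9]
tcp_rot: [-3.137, -0.421, 0.074]
contact_force: [-0.6, 1.0, -0.7]
opening: 0.498
grasp_force: 0.0
clock: 14.07
eef_pos: [561.3, -91.0, 254.7]
tcp_rot: [-3.136, -0.417, 0.07]
contact_force: [0.4, -0.9, -0.5]
opening: 0.503
grasp_force: 0.0
clock: 14.23
eef_pos: [561.1, -89.9, 254.1]
tcp_rot: [-3.136, -0.414, 0.076]
contact_force: [-0.2, -1.6, -0.4]
opening: 0.5
grasp_force: 0.0
clock 14.23 TCP [561.1 -89.9 254.1] -> [615.4 -85.5 150.6] | ROT [-0.0033  0.0219 -0.0061] rows>= 0.2 | then MOVE [5.600e+00 1.000e-01 1.168e+02] rows>= 2.8
in current axes [  8.1   0.4 116.7] F [-0.2 -1.6 -0.4] open 0.5 grip 0.0
```

View pics/c4.png

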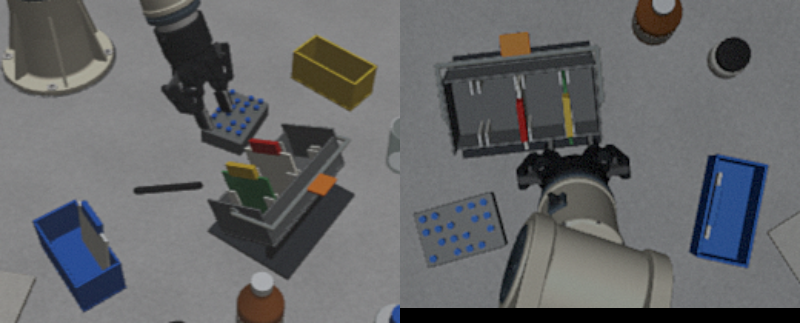

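The white plate stands in the blue bin, leaning on its inner wall with the blue strip up at crop (92,217). The gripper is over the yellow strip. Next is the glass plate.

```bash
python3 steer.py '-0.003 0.022 -0.006 5 0 30 0.5;0 0 0 0 0 35 0.5;0 0 0 0 0 25 0.5;0 0 0 0 0 18 0.5;0 0 0 0 0 6 0.5' 40
python3 go.py rack 0 -66 89
python3 steer.py '0 0 0 0 0 0 0;0 0 0 0 0 0 0;0 0 0 0 0 0 0;0 0 0 0 0 0 0;0 0 0 0 0 0 0' 40; python3 go.py rack 0 -66 89
```

```text
clock: 14.75
eef_pos: [613.1, -90.0, 152.0]
tcp_rot: [-3.141, -0.436, 0.075]
contact_force: [-0.7, -0.0, -0.4]
opening: 0.499
grasp_force: 0.0
clock 14.75 TCP [613.1 -90.  152. ] -> [615.4 -85.5 150.6] | ROT [ 0.0027 -0.0001 -0.0064] rows>= 0.1 | then MOVE [ 1.8 -4.4  2.4] rows>= 0.1
in current axes [ 1.8 -4.4  2.4] F [-0.7 -0.  -0.4] open 0.499 grip 0.0
clock: 15.17
eef_pos: [613.7, -87.9, 156.0]
tcp_rot: [-3.141, -0.44, 0.078]
contact_force: [2.0, 5.5, -3.1]
opening: 0.109
grasp_force: 38.7
clock 15.17 TCP [613.7 -87.9 156. ] -> [615.4 -85.5 150.6] | ROT [ 0.0016 -0.0039 -0.0037] rows>= 0.0 | then MOVE [-0.5 -2.3  5.7] rows>= 0.1
in current axes [-0.6 -2.3  5.7] F [ 2.   5.5 -3.1] open 0.109 grip 38.7
```

```bash
python3 steer.py '0 0 0 0 -2 0 0;0 0 0 0 0 -10 0;0 0 0 0 0 -15 0;0 0 0 0 0 -20 0;0 0 0 0 0 -20 0'
python3 steer.py '0 0 0 0 0 -30 0;0 0 0 0 0 -35 0;0 0 0 0 0 -35 0;0 0 0 0 0 -30 0;0 0 0 0 0 0 0'
python3 go.py world 517 329 200 3.14159 0 -0.045 116.5
```

```text
clock: 15.58
eef_pos: [585.3, -88.7, 215.1]
tcp_rot: [3.14, -0.44, 0.078]
contact_force: [0.1, -0.1, -0.8]
opening: 0.108
grasp_force: 39.4
clock: 16.0
eef_pos: [531.1, -93.7, 338.7]
tcp_rot: [3.137, -0.449, 0.079]
contact_force: [0.9, -0.9, -0.8]
opening: 0.105
grasp_force: 39.4
clock 16.0 TCP [531.1 -93.7 338.7] -> [517.  329.  316.5] | ROT [-0.023  -0.4487  0.121 ] rows>= 3.7 | then MOVE [ -33.1 -421.6   22.2] rows>= 10.2
in current axes [   7.8 -422.6   26.3] F [ 0.9 -0.9 -0.8] open 0.105 grip 39.4
```

```bash
python3 steer.py '-0.0046 -0.09 0.0242 0 0 0 0;-0.0046 -0.09 0.0242 0 0 0 0;-0.0046 -0.09 0.0242 0 0 0 0;-0.0046 -0.09 0.0242 0 0 0 0;-0.0046 -0.09 0.0242 0 0 0 0'
python3 steer.py '0 0 0 -2 -20 0 0;0 0 0 -3 -34 0 0;0 0 0 -3 -37 0 0;0 0 0 -3 -37 0 0;0 0 0 -3 -37 0 0'
python3 steer.py '0 0 0 -3 -37 0 0;0 0 0 -3 -37 0 0;0 0 0 -3 -37 0 0;0 0 0 -3 -37 0 0;0 0 0 -3 -37 0 0'
python3 steer.py '0 0 0 -3 -37 0 0;0 0 0 0 0 0 0'
python3 go.py world 516.6 319 130 -3.0416 0 -0.045 116.5
```

```text
clock: 16.42
eef_pos: [530.8, -93.1, 332.5]
tcp_rot: [-3.141, 0.013, -0.046]
contact_force: [1.3, -0.5, -2.5]
opening: 0.106
grasp_force: 39.2
clock: 16.83
eef_pos: [523.8, 73.8, 332.3]
tcp_rot: [-3.139, 0.01, -0.045]
contact_force: [0.7, 0.8, -1.1]
opening: 0.107
grasp_force: 39.3
clock: 17.25
eef_pos: [517.0, 259.6, 333.1]
tcp_rot: [-3.139, 0.01, -0.045]
contact_force: [1.6, 0.7, -0.9]
opening: 0.107
grasp_force: 39.3
clock: 17.42
eef_pos: [515.5, 300.8, 333.0]
tcp_rot: [-3.136, 0.01, -0.041]
contact_force: [-0.5, -0.4, -2.7]
opening: 0.109
grasp_force: 39.6
clock 17.42 TCP [515.5 300.8 333. ] -> [516.1 307.4 245.9] | ROT [0.0942 0.01   0.0033] rows>= 0.8 | then MOVE [ 0.3  2.1 87.4] rows>= 2.1
in current axes [ 1.1 -6.1 87.2] F [-0.5 -0.4 -2.7] open 0.109 grip 39.6
```

```bash
python3 steer.py '0.094 0.01 0.003 0 0 0 0;0 0 0 0 2 30 0;0 0 0 0 0 30 0;0 0 0 0 0 25 0;0 0 0 0 0 0 0'
python3 go.py world 516.6 319 5 -3.0416 0 -0.045 116.5
python3 - <<'E'
from h import *
b=snap('top','t5.png')[200:340,90:230,::-1]; a=snap('scene','s5.png')[100:240,320:460,::-1]
cv2.imwrite('pics/c5.png',np.hstack([cv2.resize(a,(400,400)),cv2.resize(b,(400,400))]))
s=r.sense(); Rc=R.from_euler('xyz',s['tcp_rot'])
print('corner',proj('scene',s['eef_pos']+Rc.apply([[50,0,116.5],[-50,0,116.5]])))
C=np.array([[-80,-40,75],[-80,40,75],[80,40,75],[80,-40,75]],float)@R.from_euler('z',-.045).as_matrix().T+[517,329,0]
print(proj('scene',C).round(1))
E
```

```text
clock: 17.83
eef_pos: [513.7, 299.9, 243.3]
tcp_rot: [-3.049, 0.007, -0.048]
contact_force: [-1.5, -0.5, -2.1]
opening: 0.111
grasp_force: 39.7
clock 17.83 TCP [513.7 299.9 243.3] -> [516.1 307.4 120.9] | ROT [ 0.0074  0.0068 -0.0035] rows>= 0.1 | then MOVE [  2.    4.7 122.5] rows>= 2.9
in current axes [  2.9   3.7 122.6] F [-1.5 -0.5 -2.1] open 0.111 grip 39.7
corner [[399.00341508 171.92497753]
 [373.34202809 158.08231593]]
[[360.  171.8]
 [375.4 160.9]
 [415.1 182.1]
 [399.9 194.3]]
```

View pics/c5.png

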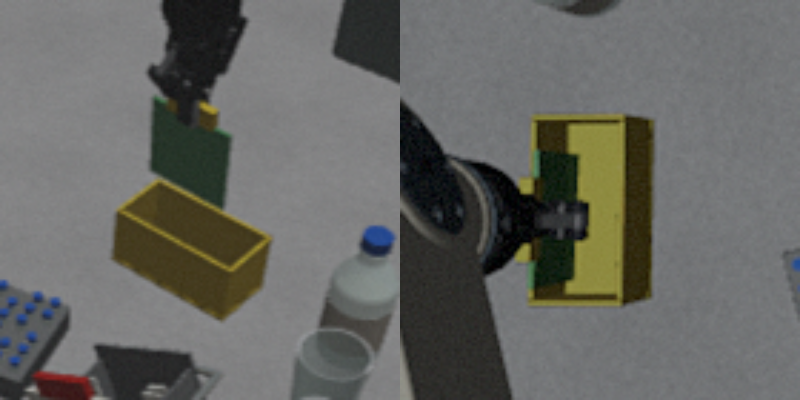

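The glass plate hangs over the yellow bin. Its near lower corner is at scene (399,171) and the rim corners match the model within 2 px. I'll lower it in.

```bash
python3 steer.py '0.007 0.007 -0.003 2 3 20 0;0 0 0 0 2 30 0;0 0 0 0 0 30 0;0 0 0 0 0 18 0;0 0 0 0 0 0 0'
python3 go.py world 516.6 319 5 -3.0416 0 -0.045 116.5
python3 steer.py '0 0 0 0 3 5 0;0 0 0 0 3 0 0;0 0 0 0 0 0 0'|grep -E "eef|contact"
python3 steer.py '0 0 0 0 3 0 0;0 0 0 0 0 0 0'|grep -E "eef|contact"
```

```text
clock: 18.35
eef_pos: [518.2, 306.1, 148.4]
tcp_rot: [-3.039, -0.004, -0.045]
contact_force: [-0.6, -0.7, -1.9]
opening: 0.109
grasp_force: 39.7
clock 18.35 TCP [518.2 306.1 148.4] -> [516.1 307.4 120.9] | ROT [-0.0021 -0.0037  0.0002] rows>= 0.0 | then MOVE [-2.2  1.5 27.4] rows>= 0.7
in current axes [-2.3  1.6 27.4] F [-0.6 -0.7 -1.9] open 0.109 grip 39.7
eef_pos: [519.8, 300.9, 146.2]
contact_force: [-0.3, -0.7, -1.8]
eef_pos: [519.2, 297.8, 145.2]
contact_force: [-0.4, -0.9, -1.2]
```

```bash
python3 steer.py '0 0 0 0 2 4 0;0 0 0 0 0 0 0'|grep -E "eef|contact"
python3 steer.py '0 0 0 0 2 4 0;0 0 0 0 0 0 0'|grep -E "eef|contact"
python3 steer.py '0 0 0 0 2 4 0;0 0 0 0 0 0 0'|grep -E "eef|contact"
python3 go.py world 516.6 319 5 -3.0416 0 -0.045 116.5
```

```text
eef_pos: [518.4, 296.1, 139.6]
contact_force: [-0.6, -1.1, -2.4]
eef_pos: [518.1, 294.5, 134.8]
contact_force: [0.2, -0.2, -1.7]
eef_pos: [518.1, 293.0, 130.5]
contact_force: [-0.5, 0.1, -2.2]
clock 19.27 TCP [518.1 293.  130.5] -> [516.1 307.4 120.9] | ROT [-0.0031 -0.0051  0.0004] rows>= 0.0 | then MOVE [ -2.7 -13.3  11. ] rows>= 0.4
in current axes [ -2.7 -13.2  11. ] F [-0.5  0.1 -2.2] open 0.109 grip 39.7
```

```bash
python3 steer.py '0 0 0 0 1.5 4 0;0 0 0 0 0 0 0'|grep -E "eef|contact"
python3 steer.py '0 0 0 0 0.5 4 0;0 0 0 0 0 0 0'|grep -E "eef|contact"
python3 steer.py '0 0 0 0 0 1.5 0;0 0 0 0 0 0 0'|grep -E "eef|contact"
```

```text
eef_pos: [518.9, 292.7, 127.0]
contact_force: [1.8, 3.0, -2.5]
eef_pos: [519.2, 292.9, 123.2]
contact_force: [2.5, 5.3, -0.8]
eef_pos: [519.2, 293.0, 122.0]
contact_force: [2.6, 4.9, 0.6]
```

```bash
python3 steer.py '0 0 0 0 -0.5 1.5 0;0 0 0 0 0 0 0'|grep -E "eef|contact"
python3 steer.py '0 0 0 0 0 1.5 0;0 0 0 0 0 0 0'|grep -E "eef|contact"
```

```text
eef_pos: [519.4, 293.4, 120.9]
contact_force: [2.3, 2.7, 4.7]
eef_pos: [519.8, 293.6, 120.7]
contact_force: [-0.3, 0.7, 17.6]
```

On the floor. Release, withdraw and look.

```bash
python3 steer.py '0 0 0 0 0 -1.3 0;0 0 0 0 0 0 0.2;0 0 0 0 0 0 0.3;0 0 0 0 0 0 0.4;0 0 0 0 0 0 0.4'
python3 steer.py '0 0 0 0 0 -15 0.4;0 0 0 0 0 -35 0.45;0 0 0 0 0 -40 0.5;0 0 0 0 0 -40 0.5;0 0 0 0 0 -40 0.5'
python3 steer.py '0 0 0 -35 0 -20 0.5;0 0 0 -35 0 0 0.5;0 0 0 -35 0 0 0.5;0 0 0 -35 0 0 0.5;0 0 0 0 0 0 0.5'
python3 - <<'E'
from h import *
b=snap('top','t6.png')[150:350,110:480,::-1]; a=snap('scene','s6.png')[140:350,170:460,::-1]
cv2.imwrite('pics/c6.png',np.vstack([cv2.resize(a,(450,326)),cv2.copyMakeBorder(cv2.resize(b,(450,243)),0,15,0,0,0)]))
E
```

```text
clock: 20.52
eef_pos: [518.0, 292.6, 119.5]
tcp_rot: [-3.039, -0.005, -0.045]
contact_force: [0.3, 0.3, -0.3]
opening: 0.402
grasp_force: 0.0
clock: 20.93
eef_pos: [516.0, 274.8, 290.4]
tcp_rot: [-3.039, -0.005, -0.045]
contact_force: [0.4, -0.1, 0.4]
opening: 0.497
grasp_force: 0.0
clock: 21.35
eef_pos: [371.2, 278.7, 307.6]
tcp_rot: [-3.039, -0.002, -0.044]
contact_force: [1.1, 0.7, 0.2]
opening: 0.496
grasp_force: 0.0
```

View pics/c6.png

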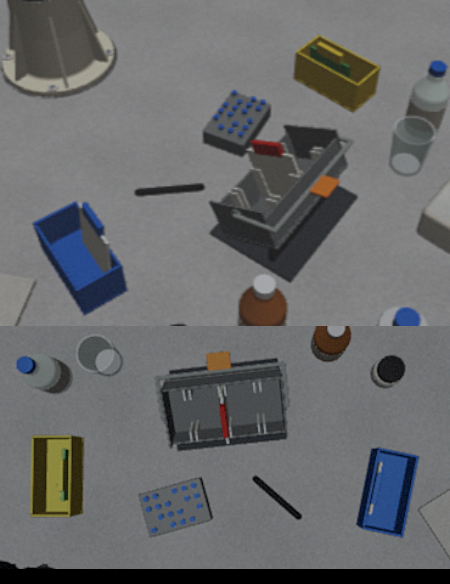

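Both plates lean strip-up in their own bins: yellow strip at crop (328,47), blue strip at (92,217). The red plate is still in its slot, the keeper is fully back and the bystanders are unmoved. Handing in.

```bash
python3 -c "
from rig import r, imaging, job
print(job.sign_off())"
```

```text
the job is handed in; nothing more can be done
None
```

I swung the keeper fully back and stood the blue-strip plate in the blue bin and the yellow-strip plate in the yellow bin; the red plate stayed in its slot, and the job was handed in at about 21 s on the clock, with no verdict returned.

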